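# Sort the freshly turned pieces into their sample trays

## Task

Five freshly waxed turned pieces lie mixed on the bench: sort them into the three trays, each piece into the tray that carries a sample of its kind, whatever its wood. Set them down on the tray floor, do not drop them: knobs standing on their feet, wheels flat, the chisel handle lying along the length of its tray, and the two pieces that share a tray not touching, for the wax is still soft. Leave the wax tin and the tape measure where they are.

Things in the scene. Friction and masses are not known exactly. Their poses are not given: they have to be found in the camera images.
- knob_dark_c (a point): Loose turned drawer knob of dark wood, standing on its foot: head 38 mm diameter (full width from 20 to 28 mm above its foot), 36 mm tall, foot 26 mm diameter, neck 18 mm. This point: on its axis, half-way up (18 mm); z is its axis, up. About 30 g.
- knob_pale_c (a point): Loose turned drawer knob of pale wood, standing on its foot: head 38 mm diameter (full width from 20 to 28 mm above its foot), 36 mm tall, foot 26 mm diameter, neck 18 mm. This point: on its axis, half-way up (18 mm); z is its axis, up. About 25 g.
- wheel_dark_c (a point): Loose turned toy wheel of dark wood, lying flat: a disc of 50 mm diameter, 20 mm thick, with a small dark bore. This point: its centre, 10 mm up; z is its axis, up. About 30 g.
- wheel_pale_c (a point): Loose turned toy wheel of pale wood, lying flat: a disc of 50 mm diameter, 20 mm thick, with a small dark bore. This point: its centre, 10 mm up; z is its axis, up. About 30 g.
- handle_c (a point): Loose octagonal chisel handle of pale wood with a brass ferrule at one end, lying on a flat: 110 mm long, 28 mm across flats, ferrule 21 mm diameter and 18 mm long. This point: mid-length, 14 mm up, on its axis; x runs along its length towards the ferrule, z up. Its thick octagonal body runs from x = -55 to +27 mm. About 60 g.
- tray_knobs: Fixed plywood tray, grey floor, for knobs. Origin: on the bench under its pocket's middle, z up. Pocket 130 mm along x, 150 mm along y (the tray's length); floor 6 mm above the bench; walls 8 mm thick, tops 18 mm above the bench. On its +x side a blue ledge, 48 mm deep, 18 mm high, bears the sample, a pale knob (36 mm tall), fixed for good. Any of the three tray places.
- tray_wheels: Fixed plywood tray, grey floor, for wheels. Origin: on the bench under its pocket's middle, z up. Pocket 130 mm along x, 150 mm along y (the tray's length); floor 6 mm above the bench; walls 8 mm thick, tops 18 mm above the bench. On its +x side a green ledge, 48 mm deep, 18 mm high, bears the sample, a pale wheel lying flat (20 mm), fixed for good. Any of the three tray places.
- tray_handles: Fixed plywood tray, grey floor, for chisel handles. Origin: on the bench under its pocket's middle, z up. Pocket 130 mm along x, 150 mm along y (the tray's length); floor 6 mm above the bench; walls 8 mm thick, tops 18 mm above the bench. On its +x side a yellow ledge, 48 mm deep, 18 mm high, bears the sample, a pale handle lying along y (28 mm), fixed for good. Any of the three tray places.
- wax_tin: Round wax tin, steel with a red lid, 62 mm diameter, 26 mm tall, standing among the pieces. Origin: centre of its underside, z up. Must stay where it is.
- tape_measure: Orange pocket tape measure with a black middle, lying on its side: 60 by 58 mm, 34 mm tall. Origin: under its middle, on the bench, z up. Must stay where it is.
Mind the look-alikes: they are no part of the job. Leave any yellow look-alike of the part that bears knob_pale_c alone. Leave any yellow look-alike of the part that bears wheel_dark_c alone.

How it is judged:
By the outcome, as a careful person would: the job done as asked, in the order asked, and still so for the second after the job is handed in, with the robot touching nothing.
It also fails if it takes over 122 s, if anything falls off the work surface, if the arm or the gripper's body presses on something with over 40 N, if the wrist force passes 120 N, or if a joint passes its speed limit or range.

## Robot

A 6-joint arm with a two-finger parallel gripper is mounted at the origin on the work surface. World frame = base frame: x ahead of the robot, y to its left, z up, the work surface at z = 0. Lengths are in m, angles in rad, forces in N, time in s.
With the tool pointing down it reaches from about 0.275 to 0.75 m from the base axis. Payload 10.2 kg.
Tool frame: the origin (TCP) lies midway between the tips of the shut fingers; the grasp point (between the pads) lies 19 mm behind it (env.hold_point_z is the distance from the TCP to the grasp point, in m); x points along the fingers, z is the direction in which the jaws open and shut, and the axes are right-handed (so a half turn about x gives the same grasp; the last joint's range is limited). The gripper opens to 85 mm and grips with 20 to 120 N. Pads are 22 mm wide; open, the fingers measure 114 mm over their backs; the gripper's body (76 mm by 85 mm) begins 54 mm behind the grasp point. The pads swing forward as they close: fully open they stand 13 mm farther back than shut.
Start: joints at [0.978, 0.313, 1.498, -0, 1.331, -0.223], TCP at [0.19, 0.49, 0.197] pointing down, gripper open.
Joint ranges: [-2.94, 2.94], [-0.97, 2.17], [0.19, 2.56], [-1.23, 4.37], [0.02, 3.11], [-2.88, 2.88]. Speed limits (rad/s): [2.39, 2.39, 3.01, 3.14, 3.14, 3.14].

## Interface

Orientations are given as a unit quaternion [x, y, z, w].
In Python, from bench import env, kinematics, monitor, eyes, job gives the robot as it stands. The module is installed in compiled form; this text tells all that it offers. Calls block until the motion is done:
- env.reach(position, orientation): joint-space move of the TCP to a pose.
- env.movel(position, velocity=0.15, frame=None, guard=None): straight line of the TCP; frame=None keeps the orientation; velocity is the mean speed in m/s. With guard (N) it stops when the force on the tool has changed by that much, and returns True; else False.
- env.set_joints(angles): joint-space move.
- env.release() and env.close_gripper(effort=None): open the fingers fully, or close them until they stop; effort is the grip in N (None keeps the last).
- env.hold(seconds).
- kinematics.ik(position, orientation): joint angles nearest the present ones, or None.
- monitor.sense(): the state.
- eyes.grab_frame(name): name is "scene" or "side" or "wrist"; returns a dict with "frame" (420x560x3 uint8, red, green, blue), "mtx" (3x3 intrinsics, pixels), "view" (4x4, takes a point from world to camera coordinates). Camera axes: x right, y down, z forward; pixel columns grow to the right and rows downward; lengths in m; the calibration is good to about 2 mm. The wrist camera is an equidistant fisheye: a pixel r from the principal point sees the ray r / f radians off the axis. A picture is of the moment at which its call begins. There is no depth.
A pose or a line that the arm cannot do raises env.MotionError and nothing moves.
- job.hand_in(): hands the job in, once; it reports no verdict.
The state is a dict: "clock": time; "joints": joint angles; "qvel": joint speeds; "joint_efforts": joint torques, N m; "position": TCP position; "ee_rot": TCP orientation; "contact_force": force on the tool from outside, world axes, zero at the start; "ft_torque": the same for the moment, N m; "finger_gap": opening from 0.0 (shut) to 1.0 (fully open).
Only numpy, scipy, OpenCV 4.12 (cv2) and the standard library are available. Lean on these libraries where they do the work, as an engineer would, in place of code of your own. Each camera call takes 0.05 s, during which the arm holds its last target.

## Working session

There is one attempt and no reset: what is moved stays moved. The work goes in short steps, each a Python script; the robot and the scene stay as the last script left them, time stands still between calls to the robot, and variables do not carry over. Pictures are saved under pics/ and viewed, and the job is handed in when it is done.

```bash
mkdir -p pics; ls; python3 - <<'E'
from bench import env,kinematics,monitor,eyes,job
import cv2
s=monitor.sense();print(s['clock'],s['position'],s['ee_rot'],env.hold_point_z)
for n in("scene","side","wrist"):
    d=eyes.grab_frame(n);cv2.imwrite(f"pics/{n}0.png",d["frame"][:,:,::-1]);print(n,d["mtx"].tolist(),d["view"].round(4).tolist())
E
```

```text
pics
0.0 [0.18961658 0.48925111 0.19644003] [-0.39969969  0.58383556  0.39936346  0.58299659] 0.0187
scene [[416.4492501233956, 0.0, 280.2895098269479], [0.0, 416.4492501233956, 211.2820081442681], [0.0, 0.0, 1.0]] [[-0.0994, 0.995, -0.0007, 0.0868], [0.7861, 0.0781, -0.6131, -0.3486], [-0.61, -0.0615, -0.79, 1.2291], [0.0, 0.0, 0.0, 1.0]]
side [[381.33264486645334, 0.0, 283.5665507626411], [0.0, 381.33264486645334, 215.09622918870267], [0.0, 0.0, 1.0]] [[0.8789, -0.4769, 0.0053, -0.4469], [-0.3522, -0.6565, -0.6671, 0.1893], [0.3216, 0.5845, -0.745, 0.7262], [0.0, 0.0, 0.0, 1.0]]
wrist [[325.19226210127806, 0.0, 282.11106310803564], [0.0, 325.19226210127806, 204.13627056783255], [0.0, 0.0, 1.0]] [[0.3605, 0.9328, -0.001, -0.5244], [0.9012, -0.348, 0.2582, -0.0344], [0.2405, -0.0939, -0.9661, 0.3785], [0.0, 0.0, 0.0, 1.0]]
```

View pics/scene0.png

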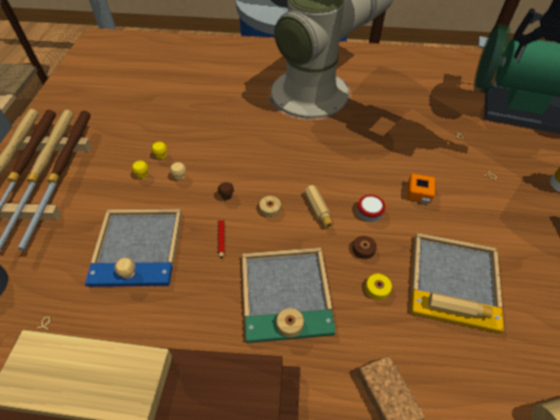

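View pics/side0.png

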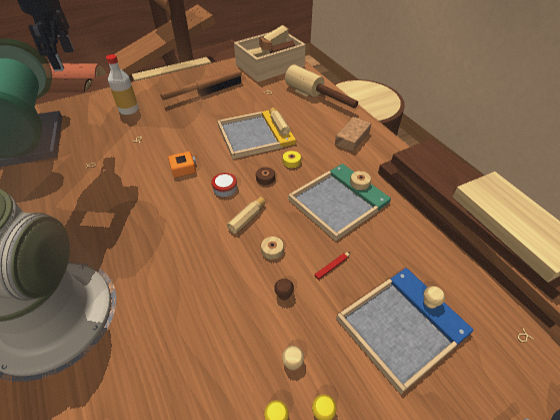

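View pics/wrist0.png

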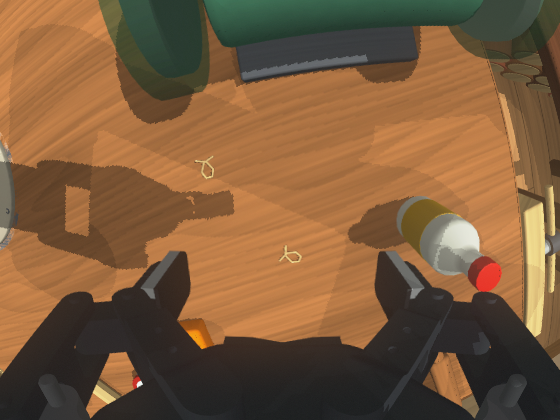

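Scene view candidates:
- **Pale knob:** (178,171). The yellow knobs at (160,149) and (140,169) are look-alikes, and the one at (125,268) is the tray sample.
- **Dark knob:** (226,190).
- **Pale wheel:** (270,205). The one at (290,321) is the sample.
- **Dark wheel:** (364,247). The yellow wheel at (379,286) is a look-alike.
- **Handle:** (319,206). The one at (460,305) is the sample.

Not to be touched: tin (371,207), tape (422,188), pencil (221,238). I'll check these choices in a close crop.

```bash
cat > vis.py <<'E'
import numpy as np,cv2
def ray(d,uv):
    V=d["view"];K=d["mtx"];R=V[:3,:3];c=-R.T@V[:3,3]
    uv=np.atleast_2d(np.asarray(uv,float))
    r=np.c_[(uv[:,0]-K[0,2])/K[0,0],(uv[:,1]-K[1,2])/K[1,1],np.ones(len(uv))]@R
    return c,r
def plane(d,uv,z):
    c,r=ray(d,uv);return (c+r*((z-c[2])/r[:,2])[:,None])[:,:2]
def tri(ds,uvs):
    A=np.zeros((3,3));b=np.zeros(3)
    for d,uv in zip(ds,uvs):
        c,r=ray(d,uv);r=r[0]/np.linalg.norm(r[0]);P=np.eye(3)-np.outer(r,r);A+=P;b+=P@c
    return np.linalg.solve(A,b)
def proj(d,p):
    q=d["view"][:3,:3]@np.asarray(p,float)+d["view"][:3,3];q=d["mtx"]@(q/q[2]);return q[:2]
E
python3 - <<'E'
from bench import eyes
import cv2,numpy as np
d=eyes.grab_frame("scene")["frame"][:,:,::-1];s=eyes.grab_frame("side")["frame"][:,:,::-1]
a=cv2.resize(d[130:350,80:520],None,fx=1.8,fy=1.8,interpolation=cv2.INTER_CUBIC);cv2.imwrite("pics/c1.png",a)
b=cv2.resize(s[140:420,170:480],None,fx=2.1,fy=2.1,interpolation=cv2.INTER_CUBIC);cv2.imwrite("pics/c2.png",b)
for n,im,pts in(("scene",d,dict(kp=(178,171),kd=(226,188),wp=(262,205),wd=(357,245),h=(316,200),bench=(200,215),ledgeb=(105,275),ledgeg=(265,325),ledgey=(440,310),floor=(140,235),wood=(240,280))),):
    hsv=cv2.cvtColor(np.ascontiguousarray(im),cv2.COLOR_BGR2HSV)
    for k,(u,v) in pts.items():print(k,hsv[v,u])
E
```

```text
kp [ 20 130 182]
kd [ 11 165  79]
wp [ 19 131 198]
wd [ 11 173  81]
h [ 20 130 202]
bench [ 14 179 148]
ledgeb [106 194 139]
ledgeg [ 73 134 116]
ledgey [ 21 189  96]
floor [ 60   6 124]
wood [ 14 182 122]
```

View pics/c1.png

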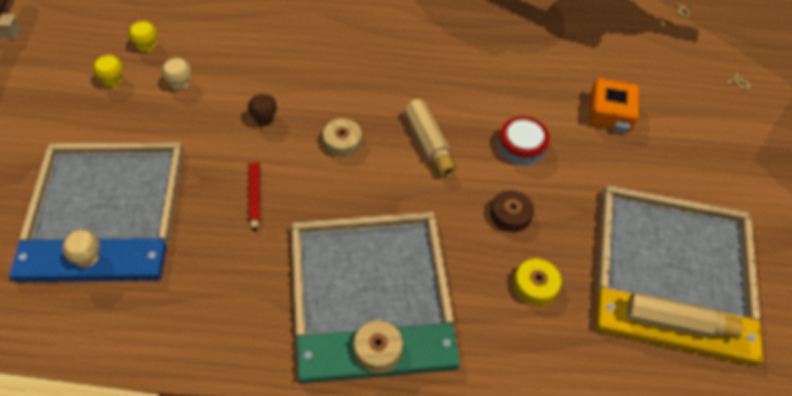

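View pics/c2.png

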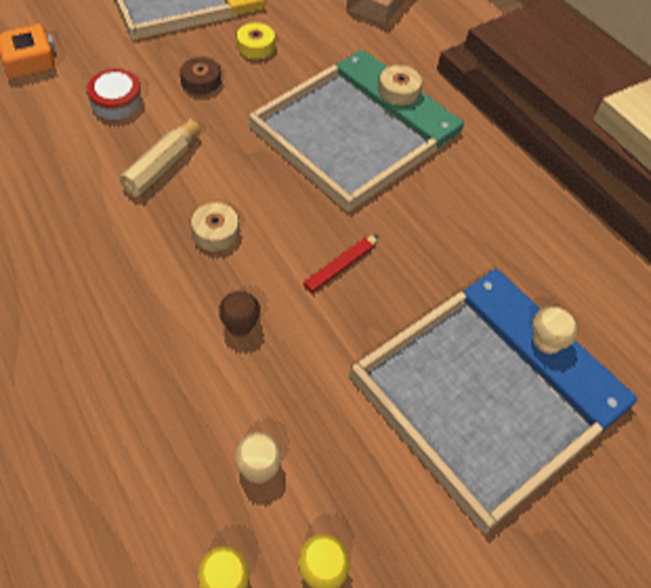

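The crops confirm the choices: the five pieces are clearly distinct from the yellow look-alikes and the ledge samples. Now measuring.

```bash
cat > meas.py <<'E'
from bench import eyes
import cv2,numpy as np
from vis import *
def load():
    return eyes.grab_frame("scene"),eyes.grab_frame("side")
def hsv(d): return cv2.cvtColor(d["frame"],cv2.COLOR_RGB2HSV).astype(int)
def mask(h,k):
    H,S,V=h[...,0],h[...,1],h[...,2]
    m={'pale':(H>15)&(H<28)&(S<160)&(V>110),'dark':(V<95)&(S>110)&(H<16),'grey':(S<40)&(V>70)&(V<175),
     'blue':(H>98)&(H<118)&(S>120),'green':(H>60)&(H<90)&(S>80),'yellow':(H>19)&(H<32)&(S>175)}[k]
    return m.astype(np.uint8)
def comp(m,seed,r=5):
    n,l,st,c=cv2.connectedComponentsWithStats(m,connectivity=4)
    u,v=map(int,seed);w=l[v-r:v+r+1,u-r:u+r+1].ravel();w=w[w>0]
    if len(w)==0:return None
    i=np.bincount(w).argmax();return (l==i).astype(np.uint8),st[i],c[i]
E
python3 - <<'E'
from meas import *
a,b=load();ha,hb=hsv(a),hsv(b)
P=dict(kp=('pale',(178,171),(293,357)),kd=('dark',(226,190),(284,287)),wp=('pale',(263,206),(264,250)),wd=('dark',(357,247),(258,178)),h=('pale',(316,200),(245,216)))
for k,(c,s1,s2) in P.items():
    o=[comp(mask(h,c),s) for h,s in((ha,s1),(hb,s2))]
    cs=[]
    for x in o:
        if x is None: print(k,'none');continue
        x0,y0,w,h_,A=x[1];cs.append((x0+(w-1)/2,y0+(h_-1)/2) if k!='h' else x[2]);print(k,x[1])
    t=tri([a,b],cs);print(k,t.round(4),[ (proj(d,t)-q).round(1).tolist() for d,q in zip((a,b),cs)])
T=dict(knobs=('blue',(105,275),(410,290)),wheels=('green',(265,325),(345,175)),handles=('yellow',(425,305),(280,135)))
G=dict(knobs=((140,235),(400,330)),wheels=((285,285),(335,205)),handles=((455,265),(250,135)))
for k,(c,s1,s2) in T.items():
    for d,h,s,g in((a,ha,s1,G[k][0]),(b,hb,s2,G[k][1])):
        for nm,cc,sd,z in(('ledge',c,s,.018),('floor','grey',g,.006)):
            m,st,_=comp(mask(h,cc),sd,8)
            ct=max(cv2.findContours(m,cv2.RETR_EXTERNAL,cv2.CHAIN_APPROX_NONE)[0],key=cv2.contourArea)[:,0]
            w=plane(d,ct,z).astype(np.float32);r=cv2.minAreaRect(cv2.convexHull(w)*1000)
            print(k,nm,np.round(r[0],1),np.round(r[1],1),round(r[2],1))
E
```

```text
kp [170 162  16  18 214]
kp [282 346  22  24 420]
kp [ 0.3638 -0.3002  0.0214] [[0.4, -0.2], [0.5, 0.3]]
kd [214 183  20  18 261]
kd [275 279  19  22 205]
kd [ 0.4157 -0.1767  0.0192] [[0.9, -0.5], [1.1, 0.6]]
wp [259 195  23  19 301]
wp [261 236  23  24 362]
wp [ 0.4417 -0.068   0.0147] [[-0.6, 0.4], [-0.6, -0.4]]
wd [349 237  27  22 401]
wd [256 171  19  16 121]
wd [0.5313 0.142  0.004 ] [[0.0, -0.0], [0.0, 0.0]]
h [305 185  25  34 430]
h [227 197  38  37 514]
h [0.4272 0.0388 0.0206] [[-0.4, 0.3], [-0.4, -0.3]]
knobs ledge [ 650.3 -328.5] [ 50.2 165.4] 5.7
knobs floor [ 557.7 -343. ] [126.  144.5] 6.9
knobs ledge [ 642.7 -331.7] [ 51.1 164.3] 6.6
knobs floor [ 561.  -339.6] [125.8 147.8] 6.7
wheels ledge [734. -42.] [48.7 72.9] 11.2
wheels floor [634.  -14.9] [124.1 146.4] 10.9
wheels ledge [718.4  -2.7] [ 52.3 167.8] 10.8
wheels floor [639.6 -10.5] [123.5 143.2] 11.0
handles ledge [665.9 314.7] [168.7  54.3] 82.5
handles floor [570.  331.2] [144.4 121.3] 81.8
handles ledge [657.6 306.8] [181.7  49.5] 81.8
handles floor [575.6 337.3] [134.8 126.1] 81.9
```

```bash
python3 - <<'E'
from meas import *
a,b=load();ha,hb=hsv(a),hsv(b)
S=dict(kd=((226,190),(284,287)),wd=((357,247),(258,178)))
tiles=[]
for k,s in S.items():
    for d,h,(u,v) in((a,ha,s[0]),(b,hb,s[1])):
        u+= 7 if k=='wd' else 0
        f=d["frame"][v-20:v+20,u-25:u+25,::-1];tiles.append(cv2.resize(f,None,fx=8,fy=8,interpolation=cv2.INTER_NEAREST))
        print(k,u,v,[tuple(h[v,x]) for x in range(u-18,u+19,4)])
cv2.imwrite("pics/dk.png",np.vstack([np.hstack(tiles[:2]),np.hstack(tiles[2:])])[:600])
# handle dir
for d,h,s in((a,ha,(316,200)),(b,hb,(245,216))):
    m,_,_=comp(mask(h,'pale'),s);ct=cv2.findContours(m,0,1)[0]
    w=np.vstack([plane(d,c[:,0],.02) for c in ct])*1000;r=cv2.minAreaRect(w.astype(np.float32));print(np.round(r[0],1),np.round(r[1],1),r[2])
    y=mask(h,'pale')|((h[...,0]>13)&(h[...,0]<28)&(h[...,1]<200)&(h[...,2]>150)).astype(np.uint8)
for uv in((160,148),(140,168)):print('yk',plane(a,uv,.022))
print('tin',plane(a,(371,205),.026),'yw',plane(a,(379,285),.015),'ferr',plane(a,(326,222),.014),plane(b,(263,200),.014),'butt',plane(a,(311,188),.014),plane(b,(231,228),.014))
E
```

```text
kd 226 190 [(np.int64(14), np.int64(179), np.int64(145)), (np.int64(14), np.int64(176), np.int64(145)), (np.int64(14), np.int64(176), np.int64(133)), (np.int64(12), np.int64(177), np.int64(52)), (np.int64(12), np.int64(184), np.int64(75)), (np.int64(11), np.int64(174), np.int64(69)), (np.int64(12), np.int64(175), np.int64(64)), (np.int64(14), np.int64(179), np.int64(145)), (np.int64(14), np.int64(179), np.int64(147)), (np.int64(14), np.int64(177), np.int64(148))]
kd 284 287 [(np.int64(12), np.int64(147), np.int64(182)), (np.int64(12), np.int64(149), np.int64(164)), (np.int64(12), np.int64(143), np.int64(118)), (np.int64(10), np.int64(133), np.int64(102)), (np.int64(10), np.int64(141), np.int64(103)), (np.int64(11), np.int64(134), np.int64(97)), (np.int64(9), np.int64(130), np.int64(88)), (np.int64(13), np.int64(152), np.int64(158)), (np.int64(12), np.int64(148), np.int64(172)), (np.int64(13), np.int64(148), np.int64(176))]
wd 364 247 [(np.int64(14), np.int64(181), np.int64(141)), (np.int64(13), np.int64(176), np.int64(81)), (np.int64(10), np.int64(178), np.int64(53)), (np.int64(12), 
[... 398 characters left out ...]
64(158)), (np.int64(12), np.int64(148), np.int64(171)), (np.int64(10), np.int64(137), np.int64(82)), (np.int64(11), np.int64(135), np.int64(98)), (np.int64(10), np.int64(131), np.int64(97)), (np.int64(11), np.int64(129), np.int64(67)), (np.int64(12), np.int64(140), np.int64(95)), (np.int64(13), np.int64(149), np.int64(171)), (np.int64(12), np.int64(149), np.int64(161))]
[424.1  39. ] [100.   30.2] 24.66942024230957
[433.8  40.5] [123.3  34.4] 24.994630813598633
yk [[ 0.29283226 -0.36432948]]
yk [[ 0.3658693  -0.39349768]]
tin [[0.42981858 0.16076887]] yw [[0.62409556 0.17193145]] ferr [[0.47841024 0.06236129]] [[0.48870117 0.06692863]] butt [[0.38209246 0.02387667]] [[0.38678503 0.02262088]]
```

View pics/dk.png

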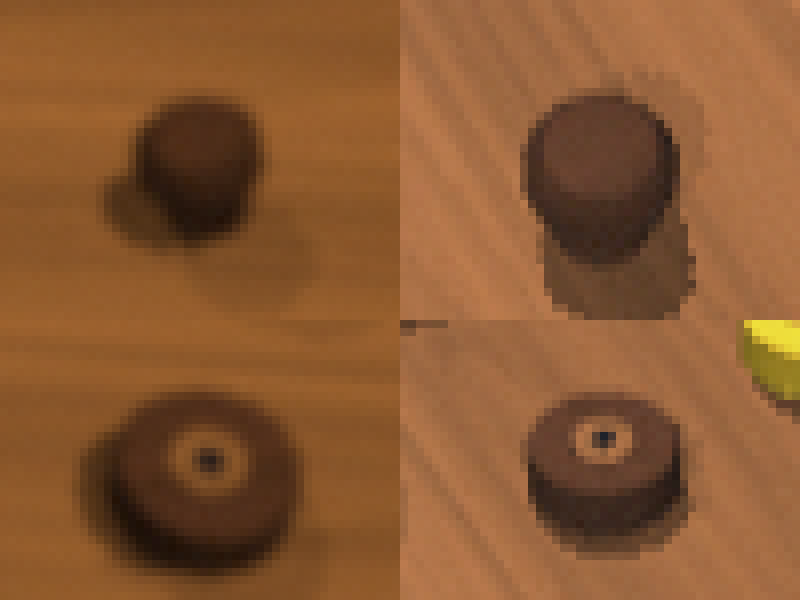

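```bash
cat > act.py <<'E'
from bench import env,kinematics,monitor
import numpy as np
from scipy.spatial.transform import Rotation as Rn
def ori(psi):
    z=np.array([np.cos(psi),np.sin(psi),0]);x=np.array([0,0,-1.]);return Rn.from_matrix(np.c_[x,np.cross(z,x),z]).as_quat()
def best(p,psi):
    q0=np.array(monitor.sense()["joints"]);c=[]
    for f in(psi,psi+np.pi,psi-np.pi):
        q=kinematics.ik(list(p),list(ori(f)))
        if q is not None:c.append((np.abs(np.array(q)-q0).max(),f))
    return min(c)[1]
def st(t):
    s=monitor.sense();print(t,'t',round(s["clock"],2),np.round(s["position"],4),'gap',round(s["finger_gap"],3),'F',np.round(s["contact_force"],1),'j6',round(s["joints"][5],2));return s
UP=0.13
def pick(x,y,z,psi,eff=50):
    f=best((x,y,UP),psi);env.reach([x,y,UP],list(ori(f)));st('above')
    if env.movel([x,y,z],0.12,guard=12):st('GUARD!');return None
    env.close_gripper(eff);st('closed')
    env.movel([x,y,UP],0.15);s=st('up');return f
def place(x,y,z,psi):
    f=best((x,y,UP),psi);env.reach([x,y,UP],list(ori(f)));st('above tray')
    env.movel([x,y,z+.02],0.15)
    print('guard',env.movel([x,y,z],0.04,guard=4));st('down')
    env.hold(.15);env.release();st('open')
    env.movel([x,y,UP],0.15)
def tp(c,yaw,lx,ly):
    return c[0]+np.cos(yaw)*lx-np.sin(yaw)*ly,c[1]+np.sin(yaw)*lx+np.cos(yaw)*ly
K=((.5595,-.3415),np.radians(6.5));W=((.6367,-.0127),np.radians(10.9));H=((.574,.3343),np.radians(-8.1))
E
python3 - <<'E'
from meas import *
a,b=load()
print('wd',tri([a,b],[(364.7,244),(264.9,172.2)]),'kd',tri([a,b],[(225.4,190.5),(283.7,288.7)]))
# pale wheel bore: dark hole
for d,(u,v) in((a,(270,205)),(b,(272,248))):
    g=cv2.cvtColor(d["frame"],cv2.COLOR_RGB2GRAY)[v-8:v+9,u-8:u+9].astype(int);w=np.clip(110-g,0,None)
    yy,xx=np.mgrid[v-8:v+9,u-8:u+9];print((w*xx).sum()/w.sum(),(w*yy).sum()/w.sum(),w.max())
    i=np.unravel_index(g.argmin(),g.shape);print(u-8+i[1],v-8+i[0])
import act
from act import *
for n,(c,y) in dict(K=K,W=W,H=H).items(): print(n,[kinematics.ik([*tp(c,y,0,l),.01],list(ori(y+k*np.pi))) is not None for l in(-.035,0,.035) for k in(0,1)])
E
```

```text
wd [0.53354339 0.14513073 0.02187483] kd [ 0.41480672 -0.17383909  0.02051958]
268.84282624369143 207.86589762076423 63
270 203
273.05037783375315 247.88413098236776 75
273 244
K [True, True, True, True, True, True]
W [True, True, True, True, True, True]
H [True, True, True, True, True, True]
```

```bash
python3 - <<'E'
from meas import *
from act import *
a,b=load()
print('wp',tri([a,b],[(270,203.5),(273,244.5)]))
f=pick(.5335,.1445,.003,np.pi/2)
d=eyes.grab_frame("wrist");cv2.imwrite("pics/w1.png",d["frame"][:,:,::-1])
d=eyes.grab_frame("side");cv2.imwrite("pics/s1.png",d["frame"][:,:,::-1])
E
```

```text
wp [ 0.44522316 -0.06704733  0.02145065]
above t 2.44 [0.5333 0.1452 0.1302] gap 1.0 F [-0.3  0.3  0.3] j6 -1.52
closed t 4.42 [0.5335 0.1445 0.003 ] gap -0.002 F [ 0.2 -0.1  0.5] j6 -1.52
up t 5.42 [0.533  0.1445 0.1291] gap 0.001 F [ 0.6  0.  -0.5] j6 -1.52
```

View pics/w1.png

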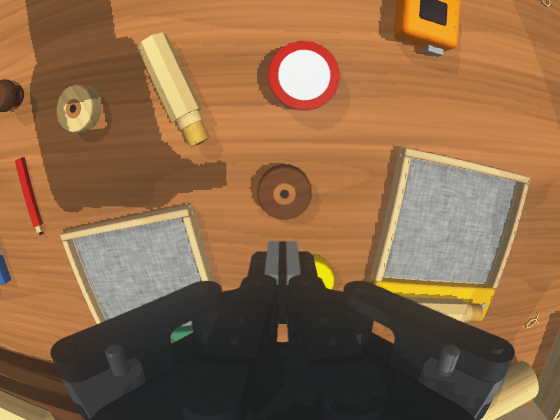

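View pics/s1.png

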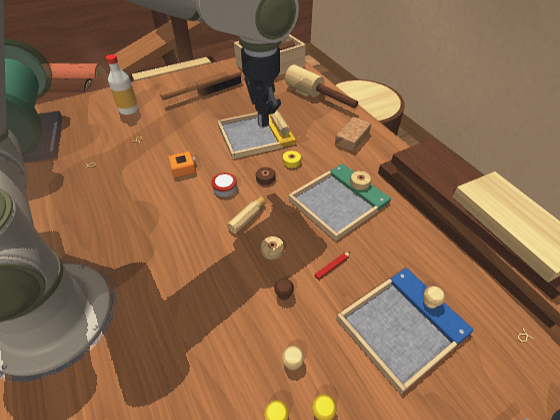

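Miss: the fingers shut fully (gap 0). The wheel is still at side (265,176) and wrist (284,192). I'll check the position with the wrist view and where the wheel is now.

```bash
cat >> vis.py <<'E'
def wplane(d,uv,z):
    V=d["view"];K=d["mtx"];R=V[:3,:3];c=-R.T@V[:3,3]
    p=np.array([(uv[0]-K[0,2])/K[0,0],(uv[1]-K[1,2])/K[1,1]]);th=np.hypot(*p)
    r=R.T@np.r_[p/th*np.sin(th),np.cos(th)];return (c+r*(z-c[2])/r[2])[:2]
E
python3 - <<'E'
from meas import *
from bench import monitor
d=eyes.grab_frame("wrist");a,b=load()
print('wd',wplane(d,(284,193),.02),'wp',wplane(d,(73,108),.02),'tin',wplane(d,(304,74),.026),'kd',wplane(d,(5,95),.03))
s=monitor.sense();print(s['position'],proj(a,s['position']),proj(b,s['position']))
from scipy.spatial.transform import Rotation as R
print(R.from_quat(s['ee_rot']).as_matrix().round(3))
cv2.imwrite("pics/a1.png",a["frame"][:,:,::-1])
E
```

```text
wd [0.53397566 0.1459707 ] wp [ 0.44442128 -0.06635597] tin [0.42833117 0.16276234] kd [ 0.41662992 -0.16348997]
[0.53326857 0.14446022 0.12943253] [373.49041722 212.59768333] [263.59587577 137.72547744]
[[-0.001 -1.     0.   ]
 [-0.     0.     1.   ]
 [-1.     0.001 -0.   ]]
```

View pics/a1.png

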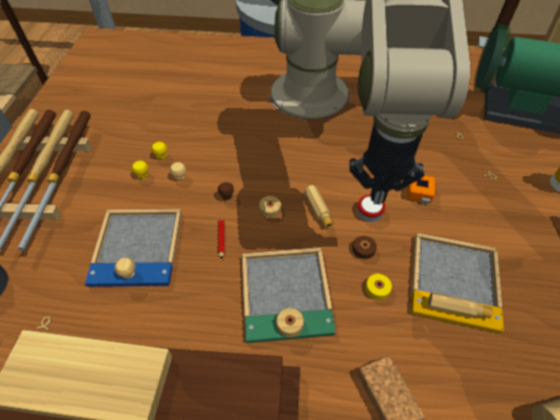

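```bash
python3 - <<'E'
from meas import *
from bench import kinematics,monitor
a,b=load();d=eyes.grab_frame("wrist")
x=a["frame"][150:230,340:440,::-1];y=b["frame"][80:160,215:315,::-1]
cv2.imwrite("pics/tip.png",np.hstack([cv2.resize(t,None,fx=4,fy=4,interpolation=cv2.INTER_NEAREST) for t in(x,y)]))
s=monitor.sense();print(s["position"],s["joints"],kinematics.ik(list(s["position"]),list(s["ee_rot"])))
print(tri([a,b],[(379,201),(263,123)]))
print('cam',(-d["view"][:3,:3].T@d["view"][:3,3]))
E
```

```text
[0.5334339  0.14448841 0.1297942 ] [ 5.24932700e-02  4.32654915e-01  1.50887317e+00  2.04556169e-06
  1.20043764e+00 -1.51830547e+00] [ 5.24932700e-02  4.32654915e-01  1.50887317e+00  2.04556169e-06
  1.20043764e+00 -1.51830547e+00]
[0.53502222 0.14792119 0.16703008]
cam [0.46835734 0.14404412 0.30731121]
```

View pics/tip.png

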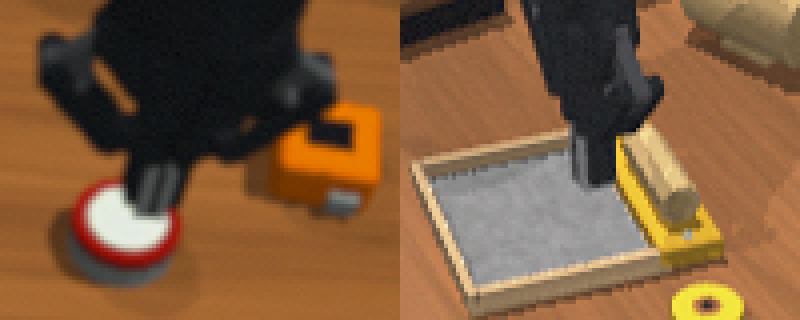

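```bash
python3 - <<'E'
from meas import *
a,b=load();d=eyes.grab_frame("wrist")
for p in([(378,203),(262.5,126.5)],[(378.5,202),(264,126)]):
    t=tri([a,b],p);print(t,proj(a,t)-p[0],proj(b,t)-p[1])
for v in(243,248,254,262,280):
    for z in(.13,.145,.16,.175):print(v,z,wplane(d,(283,v),z).round(3))
x=d["frame"][180:330,180:390,::-1];cv2.imwrite("pics/wt.png",cv2.resize(x,None,fx=3.5,fy=3.5))
E
```

```text
[0.53310918 0.14759406 0.15861635] [-0.0204007   0.01859957] [-0.01680056 -0.0149779 ]
[0.53489141 0.14649265 0.16157128] [-0.78588853  0.71240286] [-0.64160426 -0.57655516]
243 0.13 [0.539 0.145]
243 0.145 [0.533 0.145]
243 0.16 [0.527 0.145]
243 0.175 [0.521 0.145]
248 0.13 [0.543 0.145]
248 0.145 [0.536 0.145]
248 0.16 [0.53  0.145]
248 0.175 [0.524 0.145]
254 0.13 [0.547 0.145]
254 0.145 [0.54  0.145]
254 0.16 [0.533 0.145]
254 0.175 [0.527 0.145]
262 0.13 [0.552 0.145]
262 0.145 [0.545 0.145]
262 0.16 [0.538 0.145]
262 0.175 [0.531 0.145]
280 0.13 [0.564 0.145]
280 0.145 [0.556 0.145]
280 0.16 [0.548 0.145]
280 0.175 [0.54  0.145]
```

View pics/wt.png

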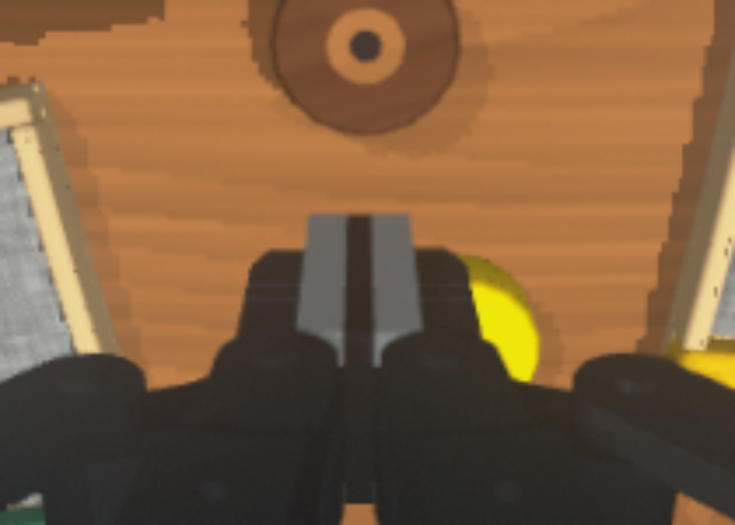

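All three cameras agree that the shut fingertips are about 30 mm higher than the reported TCP: tip at about z=0.16, reported 0.13. That explains the miss. I'll measure the offset with a light guarded touch on bare bench.

```bash
python3 - <<'E'
from act import *
x,y=.47,.23
env.movel([x,y,.10],.2);env.movel([x,y,.012],.15)
try:
    print(env.movel([x,y,-.045],.02,guard=4))
except env.MotionError as e: print('ME',e)
st('touch')
env.movel([x,y,.10],.15)
from meas import *
a,b=load();cv2.imwrite("pics/tp.png",np.vstack([a["frame"][100:300,200:540,::-1],b["frame"][60:260,150:490,::-1]]))
E
```

```text
True
touch t 9.44 [ 0.47    0.23   -0.0342] gap -0.002 F [-1.   0.1  6. ] j6 -1.34
```

The touch came at reported z = −0.034, so true tip height is about reported z + 0.033. From here I correct all heights by that.

```bash
sed -i 's/^UP=.*/UP=0.09;D=0.033/' act.py
python3 - <<'E'
from act import *
from meas import *
env.release()
f=pick(.5335,.1453,.003-D,np.pi/2)
d=eyes.grab_frame("wrist");cv2.imwrite("pics/w2.png",d["frame"][:,:,::-1])
E
```

```text
above t 11.88 [0.5336 0.1448 0.0897] gap 1.0 F [ 0.8  1.2 -0.5] j6 -1.52
closed t 13.49 [ 0.5338  0.1453 -0.0291] gap 0.558 F [-2.4 -0.1  5.8] j6 -1.52
up t 14.44 [0.5329 0.1453 0.0891] gap 0.557 F [-0.1  0.4 -1. ] j6 -1.52
```

View pics/w2.png

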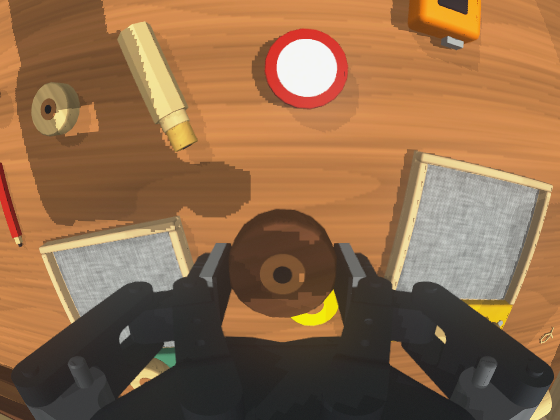

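The dark wheel is held between the pads, with its bore at (283,274). Now placing it.

```bash
python3 - <<'E'
from act import *
from meas import *
x,y=tp(*W,0,.036);place(x,y,-.0291+.0065,W[1])
d=eyes.grab_frame("wrist");cv2.imwrite("pics/w3.png",d["frame"][:,:,::-1])
E
```

```text
above tray t 15.57 [0.6295 0.0231 0.0896] gap 0.557 F [-0.  -0.6  0.3] j6 -0.34
guard True
down t 16.86 [ 0.6294  0.0227 -0.0231] gap 0.556 F [-0.8  0.3  4.2] j6 -0.34
open t 17.48 [ 0.6289  0.0228 -0.0236] gap 1.001 F [-0.5  0.7  0.1] j6 -0.34
```

View pics/w3.png

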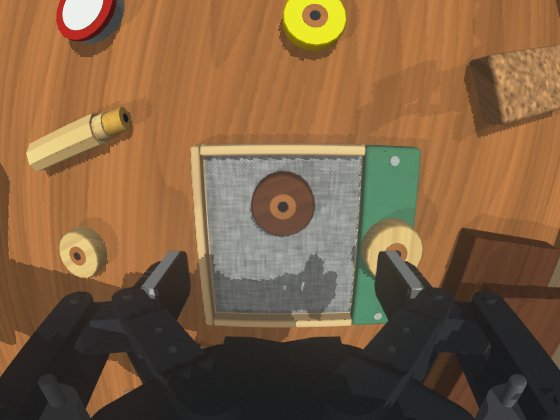

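The dark wheel lies flat at (283,205) in the green tray. Next is the pale wheel.

```bash
python3 - <<'E'
from act import *
from meas import *
f=pick(.4447,-.0668,.0045-D,0)
d=eyes.grab_frame("wrist");cv2.imwrite("pics/w4.png",d["frame"][:,:,::-1])
s=monitor.sense()
if s["finger_gap"]>.45:
    x,y=tp(*W,0,-.036);place(x,y,.0045-D+.006,W[1])
    d=eyes.grab_frame("wrist");cv2.imwrite("pics/w5.png",d["frame"][:,:,::-1])
E
```

```text
above t 19.27 [ 0.4457 -0.0669  0.0901] gap 0.998 F [ 0.9 -0.2  0.4] j6 -0.41
closed t 20.87 [ 0.445  -0.0669 -0.0278] gap 0.558 F [-2.9  0.4 10. ] j6 -0.41
up t 21.81 [ 0.4442 -0.0666  0.0893] gap 0.554 F [ 0.4 -0.5 -0.6] j6 -0.41
above tray t 22.68 [ 0.6426 -0.0481  0.0893] gap 0.557 F [-0.6 -0.4 -0.5] j6 -0.45
guard True
down t 23.93 [ 0.6432 -0.0479 -0.0217] gap 0.555 F [-1.5  0.6  4.9] j6 -0.45
open t 24.54 [ 0.6428 -0.0479 -0.0221] gap 1.0 F [-0.   0.7 -0.7] j6 -0.45
```

View pics/w5.png

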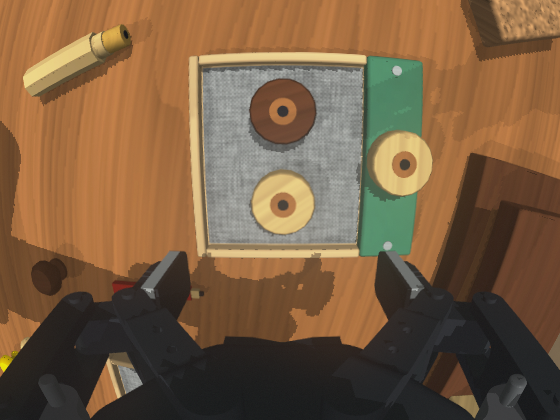

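View pics/w4.png

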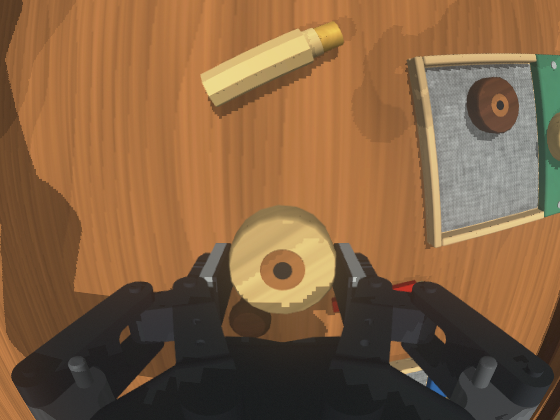

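Both wheels are flat at (283,111) and (283,205) with a clear gap between them. For the dark knob I'll open the jaws along y to keep clear of the pencil.

```bash
python3 - <<'E'
from act import *
from meas import *
f=pick(.4148,-.1738,.006-D,np.pi/2)
d=eyes.grab_frame("wrist");cv2.imwrite("pics/w6.png",d["frame"][:,:,::-1])
E
```

```text
above t 26.73 [ 0.4153 -0.1738  0.09  ] gap 0.999 F [ 1.4 -0.3  0.9] j6 0.91
closed t 28.38 [ 0.415  -0.1739 -0.0265] gap 0.422 F [-1.7  0.8  7. ] j6 0.91
up t 29.31 [ 0.4144 -0.1735  0.0892] gap 0.418 F [-0.9  0.8  0.2] j6 0.91
```

View pics/w6.png

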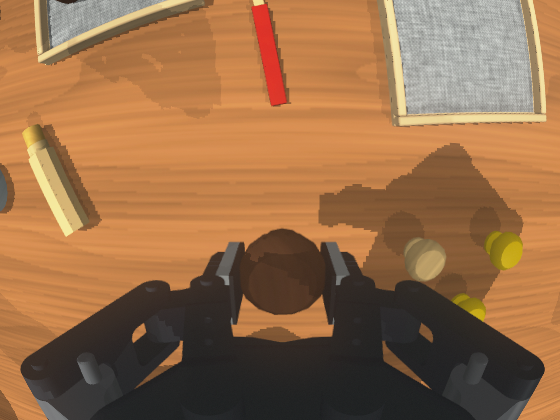

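```bash
python3 - <<'E'
from act import *
from meas import *
x,y=tp(*K,0,.036);place(x,y,-.0210,K[1])
d=eyes.grab_frame("wrist");cv2.imwrite("pics/w7.png",d["frame"][:,:,::-1])
E
```

```text
above tray t 30.64 [ 0.5552 -0.3054  0.0897] gap 0.421 F [-0.1 -0.3  0.2] j6 2.34
guard True
down t 31.89 [ 0.5552 -0.3055 -0.0204] gap 0.417 F [-0.5  0.2  5.6] j6 2.34
open t 32.58 [ 0.5549 -0.3053 -0.0209] gap 1.004 F [-0.4 -0.1  0.4] j6 2.34
```

View pics/w7.png

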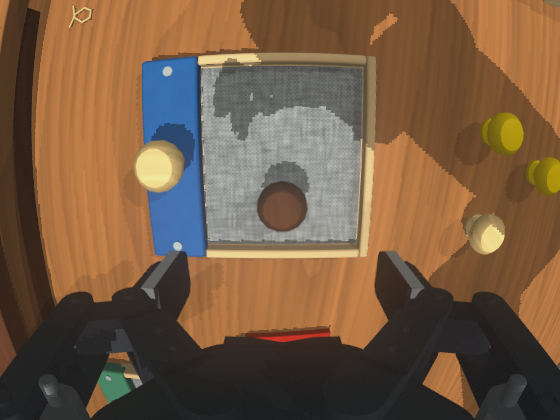

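The dark knob stands upright at (282,206). Now the pale knob at wrist (487,234), with a quick position check and jaws along x, clear of the yellow knobs.

```bash
python3 - <<'E'
from act import *
from meas import *
d=eyes.grab_frame("wrist");print(wplane(d,(487,234),.02),[wplane(d,p,.02) for p in((503,133),(549,176))])
f=pick(.3638,-.3002,.006-D,0)
d=eyes.grab_frame("wrist");cv2.imwrite("pics/w8.png",d["frame"][:,:,::-1])
E
```

```text
[ 0.3597623  -0.29766023] [array([ 0.36681263, -0.39227597]), array([ 0.29209624, -0.36413918])]
above t 34.37 [ 0.3647 -0.3008  0.0902] gap 1.003 F [0.2 0.2 0.6] j6 2.2
closed t 36.02 [ 0.3639 -0.3004 -0.0265] gap 0.421 F [-1.1  0.7  5.7] j6 2.2
up t 36.95 [ 0.3635 -0.2998  0.0892] gap 0.42 F [ 0.1  0.  -0.4] j6 2.2
```

View pics/w8.png

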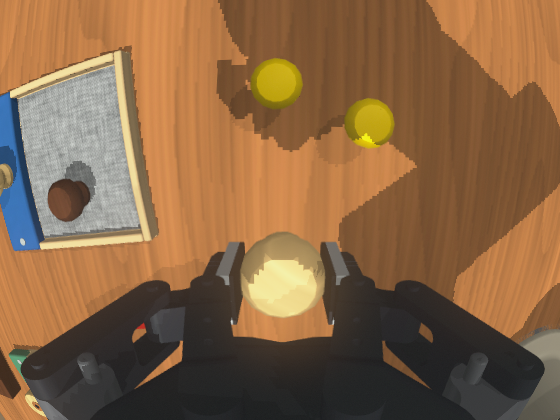

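```bash
python3 - <<'E'
from act import *
from meas import *
x,y=tp(*K,0,-.034);place(x,y,-.0210,K[1])
d=eyes.grab_frame("wrist");cv2.imwrite("pics/w9.png",d["frame"][:,:,::-1])
E
```

```text
above tray t 37.86 [ 0.5625 -0.3751  0.0895] gap 0.416 F [0.3 0.4 0.3] j6 2.27
guard True
down t 39.11 [ 0.5631 -0.3751 -0.0204] gap 0.421 F [-0.9 -0.1  4.4] j6 2.27
open t 39.8 [ 0.5629 -0.3748 -0.0209] gap 1.002 F [0.7 0.  0.3] j6 2.27
```

View pics/w9.png

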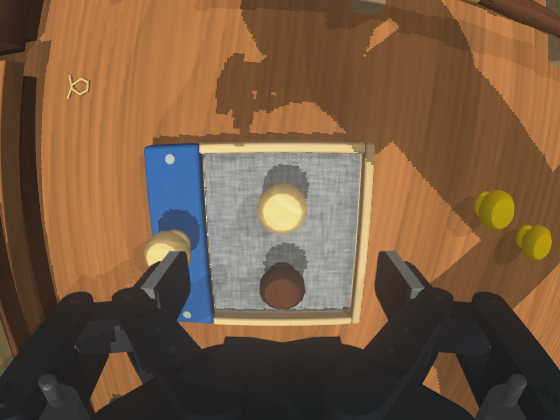

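Both knobs are upright and apart. For the handle, I'll hover first and check its axis.

```bash
python3 - <<'E'
from act import *
from meas import *
psi=np.radians(24.8+90);p=(.4285,.0415,.13)
f=best(p,psi);print(np.degrees(f));env.reach(list(p),list(ori(f)));st('hover')
d=eyes.grab_frame("wrist");cv2.imwrite("pics/w10.png",d["frame"][:,:,::-1])
E
```

```text
-65.19999999999999
hover t 42.36 [0.429 0.041 0.13 ] gap 1.0 F [0.  0.5 0.9] j6 0.96
```

View pics/w10.png

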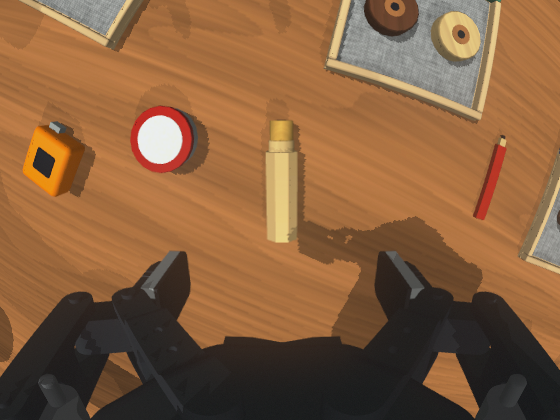

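```bash
python3 - <<'E'
from act import *
from meas import *
d=eyes.grab_frame("wrist")
A=wplane(d,(281.5,122),.018);B=wplane(d,(282,241),.018);u=(A-B)/np.linalg.norm(A-B);c=(A+B)/2;print(A,B,np.linalg.norm(A-B),np.degrees(np.arctan2(u[1],u[0])),c)
g=c-.006*u;psi=np.arctan2(u[1],u[0])+np.pi/2
print(g)
f=pick(*g,.002-D,psi);print(np.degrees(f))
d=eyes.grab_frame("wrist");cv2.imwrite("pics/w11.png",d["frame"][:,:,::-1])
np.save("h.npy",[f,np.arctan2(u[1],u[0])])
E
```

```text
[0.48577622 0.06740609] [0.38477353 0.020315  ] 0.11144108093764535 24.996627851883755 [0.43527488 0.04386055]
[0.42983688 0.04132516]
above t 42.74 [0.4293 0.0412 0.0897] gap 0.999 F [ 0.5  0.  -0.1] j6 0.96
closed t 44.47 [ 0.43    0.0413 -0.0307] gap 0.312 F [-2.5 -0.5  4.8] j6 0.96
up t 45.42 [0.4293 0.0414 0.0892] gap 0.312 F [-1.2  0.1 -1. ] j6 0.96
-65.00337214811624
```

View pics/w11.png

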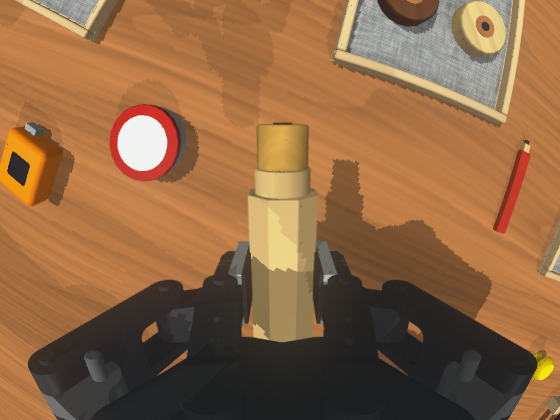

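```bash
python3 - <<'E'
from act import *
from meas import *
c,yaw=H
f=best((*c,UP),yaw);s=1 if np.cos(f-yaw)>0 else -1
x,y=tp(c,yaw,0,-.006*s);print(np.degrees(f),s)
place(x,y,-.0252,f)
d=eyes.grab_frame("wrist");cv2.imwrite("pics/w12.png",d["frame"][:,:,::-1])
env.reach([.38,.35,.2],list(ori(best((.38,.35,.2),np.pi/2))));st('clear')
a,b=load();cv2.imwrite("pics/a12.png",a["frame"][:,:,::-1]);cv2.imwrite("pics/b12.png",b["frame"][:,:,::-1])
E
```

```text
-8.1 1
above tray t 46.69 [0.5733 0.3272 0.0899] gap 0.313 F [-0.1 -0.4 -0.6] j6 0.49
guard True
down t 47.97 [ 0.5728  0.3283 -0.0246] gap 0.315 F [-1.6 -0.7  5.6] j6 0.48
open t 48.72 [ 0.5724  0.3281 -0.0251] gap 1.003 F [0.2 0.3 0.4] j6 0.48
clear t 51.06 [0.3802 0.3499 0.1996] gap 0.999 F [ 0.2  0.4 -0. ] j6 -1.05
```

View pics/w12.png

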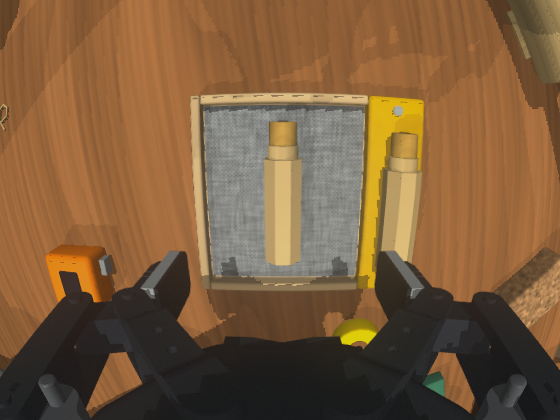

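View pics/a12.png

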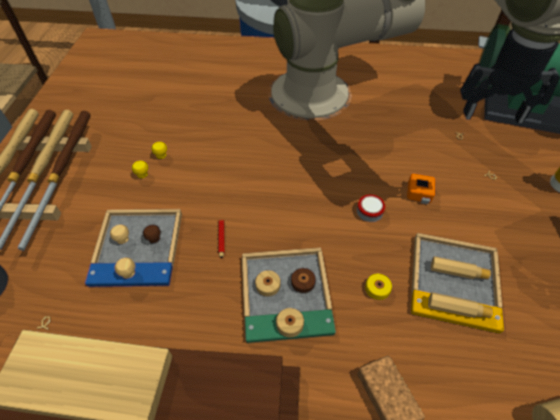

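View pics/b12.png

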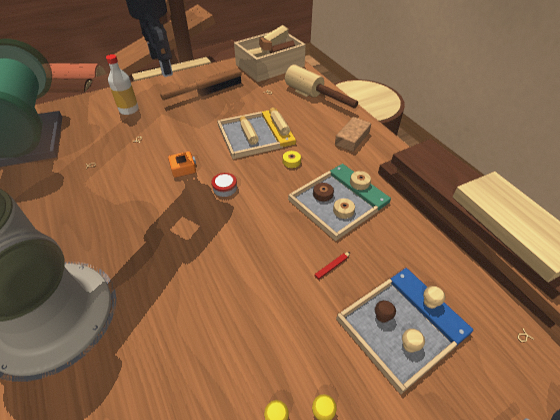

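All five pieces are in place. The tin, tape and yellow look-alikes are at their original pixels: tin (371,207), tape (422,188), yellow (160,149), (140,169) and (379,286). Handing in.

```bash
python3 - <<'E'
from bench import job
job.hand_in()
E
```

```text
the job is handed in; nothing more can be done
```

All five pieces are sorted and the job is handed in; the clock read about 51 s at my last check.

- **Trays:** Both wheels lie flat in the green-ledged tray and both knobs stand on their feet in the blue-ledged tray, each pair with a clear gap. The handle lies along the length of the yellow-ledged tray.
- **Setting down:** Each piece was lowered until a light touch on the tray floor (about 4 to 6 N), then released.
- **Last checks:** The scene, side and wrist pictures agree on all of this. The wax tin, tape measure and yellow look-alikes looked unmoved, judged by eye from their pixel positions. The open gripper was clear of everything at hand-in.

**What went wrong:** My first grasp, on the dark wheel, closed above it without touching it. The fingertips sit about 33 mm higher than the reported TCP. All three cameras pointed to this, and a gentle touch on bare bench (4 N guard, 6 N reached) confirmed it. I corrected every height after that.

**Small mismatch:** The gripper opening read about 2.5 mm narrower than the known wheel and knob diameters. It was consistent across pieces and didn't affect the grip.

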